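# Open the sheet trimmer and register a veneer panel for cutting

### The job

Get the veneer end panel ready to be trimmed. Push the trimmer's counterweighted blade arm up by its handle bar, past its balance point, so that it stays raised on its own; then slide the panel on the bed under the raised blade until it sits square and snug against both the back fence and the end stop. Only push with the fingers: do not take the handle or the panel between them, do not lift or tip the panel, and leave the other parts on the table where they are.

Things in the scene. Friction and masses are not known exactly. Their poses are not given: they have to be found in the camera images.
- trimmer: Grey bench-top sheet trimmer (guillotine), fixed on the table, 0.27 x 0.16 m. Origin on the table under the front-to-back cutting edge; x points away from the operator along the cut, y to the left across the bed, z up. Bed on the left of the cut, arm over the cut in the plane y = -0.006; behind the bed the arm's pivot cheeks (to z = 0.077) and a bumper post (x to 0.175).
- bed (a point): Middle of the trimmer's steel bed, on its top, at (0.020, 0.052, 0.030) in the trimmer frame. Bed top z = 0.030, x = -0.033 to 0.073, y = 0 to 0.104. Along the cut a nose (y = 0 to 0.028, same height) runs on forward to x = -0.081. Left of the bed, and in front of it left of the nose, there is open space down to the table.
- back_fence (a point): Back fence, a steel bar across the bed: this point is on its front face at bed level, at (0.060, 0.057, 0.030) in the trimmer frame. The face is the plane x = 0.060, y = 0.010 to 0.104, 12 mm high.
- end_stop (a point): End stop, a steel bar on two rods, right of the cut: this point is the middle of its face that looks toward the bed, at (0.0075, -0.020, 0.030) in the trimmer frame. The face is the plane y = -0.020, 82 mm long in x, top at z = 0.042.
- blade_arm (a joint): Blade arm angle, rad: 0 = down, blade shuts the way of the panel; grows as it rises; 1.15 = fully raised on its bumper. A counterweight on a lug above the pivot balances it at about 0.51: let go below, it sinks back down; above, it rises on by itself (about a second) and stays. At the bottom it takes about 2 to 3 N at the handle bar, square to the arm; less higher up.
- pivot_point (a point): Centre of the blade arm's pivot, at (0.100, -0.006, 0.060) in the trimmer frame. The arm turns about the trimmer's y axis.
- handle_bar (a point): Centre of the handle bar, moving with the arm: black round bar, 22 mm thick, 100 mm long, along the trimmer's y. Arm down: 0.190 nearer the operator than the pivot and 0.100 above it, so fingers in front of it can push it back and up. A bent stem runs from its middle down and back to the arm. Axes: the trimmer's, turning with the arm.
- end_panel: Loose light-wood veneer panel with windows, 105 (x) x 137 (y) mm, 2 mm thick (4 at one end), 30 g, flat on the bed, a little askew. Origin: centre of its underside. Left and front edges overhang the bed, so fingertips reaching below bed level can push them. Seated, its centre is at about (0.0075, 0.0485, 0.030) in the trimmer frame, still overhanging 13 mm at the left, 12 mm in front.
- bogie: Bystander: small geared axle set with four wheels, 70x69x31 mm, loose on the table right of the trimmer; origin at the centre of its underside.
- bracket: Bystander: small brass angle, 32x42x29 mm, loose on the table right of the trimmer; origin at the centre of its underside.
- receiver: Bystander: flat black radio receiver, 38x61x17 mm, loose on the table left of the trimmer toward the back; origin at the centre of its underside.
- board: Bystander: tiny driver board, 18x39x21 mm, loose on the table behind the trimmer's bed; origin at the centre of its underside.
Mind the look-alikes: they are no part of the job. What is shaped like the end_panel but pink is not meant.

How it is judged (in metres and radians):
On the way, in this order (a step that is already met when the one before it is completed fails the run):
1. the blade arm has been pushed up past its balance point and stands raised (value of joint blade_arm above 1.05 rad and velocity of joint blade_arm below 0.2 rad/s), for 0.2 s.
2. the panel is under the blade against the end stop and the back fence (y of end_panel in the frame of trimmer below 0.0525 m and x of end_panel in the frame of trimmer above 0.0025 m and value of joint blade_arm above 1.05 rad), for 0.2 s.
At the end, for the whole second after the job is handed in: The blade arm stands raised by itself (above 1.05 rad). The panel lies flat and at rest on the bed under the blade, within 4 mm of touching the end stop and within 5 mm of touching the back fence, square to them within 0.05 rad (all of step 2 and y of end_panel in the frame of trimmer above 0.0445 m and x of end_panel in the frame of trimmer below 0.0115 m and z of end_panel in the frame of trimmer between 0.027 and 0.034 m and angle between the x axis of end_panel and the x axis of trimmer, either way round below 0.05 rad and angle between end_panel's own z axis and vertical below 0.05 rad and linear speed of end_panel below 0.01 m/s).
It fails at once if the panel was lifted off the bed or tipped (z of end_panel in the frame of trimmer above 0.045 m or z of end_panel in the frame of trimmer below 0.02 m or angle between end_panel's own z axis and vertical above 0.25 rad).
It fails at once if the handle bar was taken between the fingers (contact force between the fingers and blade_arm above 1 N and x of the grasp point in the frame of handle_bar between -0.009 and 0.009 m and z of the grasp point in the frame of handle_bar between -0.009 and 0.009 m and y of the grasp point in the frame of handle_bar between -0.065 and 0.065 m).
It fails at once if the panel was taken between the fingers (contact force between the fingers and end_panel above 1 N and x of the grasp point in the frame of end_panel between -0.048 and 0.048 m and y of the grasp point in the frame of end_panel between -0.064 and 0.064 m and z of the grasp point in the frame of end_panel between -0.012 and 0.014 m).
It fails at once if a bystander was disturbed (distance of any of bogie, bracket, receiver, board from where it was at the start of the episode above 0.025 m).
It also fails if it takes over 61 s, if anything falls off the work surface, if the arm or the gripper's body presses on something with over 40 N, if the wrist force passes 120 N, or if a joint passes its speed limit or range.

### The arm

A 6-joint arm with a two-finger parallel gripper is mounted at the origin on a cart in front of the work surface, level with it; the furniture and walls round the work are solid. World frame = base frame: x ahead of the robot, y to its left, z up, the work surface at z = 0. Lengths are in m, angles in degrees, forces in N, time in s.
With the tool pointing down it reaches from about 0.375 to 0.75 m from the base axis. Payload 9 kg.
Tool frame: the origin (TCP) lies where the fingers leave the gripper's body, on its centre line; the fingertips stand 73 mm ahead of it and the grasp point (between the pads) lies 54 mm ahead of it (robot.tip_reach is the distance from the TCP to the fingertips, in m); z points along the fingers, y is the direction in which the jaws open and shut (so a half turn about z gives the same grasp; the last joint's range is limited). The gripper opens to 85 mm and grips with 20 to 120 N. Pads are 22 mm wide; open, the fingers measure 114 mm over their backs; the gripper's body (76 mm by 85 mm) begins 54 mm behind the grasp point. The pads swing forward as they close: fully open they stand 13 mm farther back than shut.
Start: joints at [-78.765, 5.964, 5.575, 89.605, 0, 77.527], TCP at [0.241, -0.549, 0.304] pointing down, gripper open.
Joint ranges: [-171.21, 171.21], [-48.23, 106.86], [-62.78, 66.21], [-105.2, 120.99], [-86.42, 89.51], [-180, 180]. Speed limits (degrees/s): [127.2, 127.2, 147.25, 180, 180, 180].

### API

Orientations are given as [roll, pitch, yaw] about the fixed x, y, z axes, in that order (R = Rz(yaw) Ry(pitch) Rx(roll)).
In Python, from plant import robot gives the robot as it stands. Calls block until the motion is done:
- robot.move_pose(position, orientation): joint-space move of the TCP to a pose.
- robot.line_to(position, vel=0.15, rotation=None, guard=None): straight line of the TCP; rotation=None keeps the orientation; vel is the mean speed in m/s. With guard (N) it stops when the force on the tool has changed by that much, and returns True; else False.
- robot.goto_joints(angles): joint-space move.
- robot.set_gripper(opening): finger opening in m; the grip force is fixed at half the most; returns when the fingers have stopped.
- robot.pause(seconds).
- robot.ik(position, orientation): joint angles nearest the present ones, or None.
- robot.observe(): the state.
- robot.grab_frame(name): name is "scene" or "top" or "wrist"; returns the picture (384x512x3 uint8, blue, green, red); there is no depth.
- robot.get_calibration(name): a dict with "vertical_fov" (degrees; the focal length in pixels is half the picture's height over the tangent of half this angle, whatever the lens; pixels are square), "cx", "cy" (the principal point, pixels), "rvec" (rotation vector, rad) and "tvec" (3), from world to camera coordinates, as OpenCV has them. Camera axes: x right, y down, z forward; pixel columns grow to the right and rows downward; lengths in m; the calibration is good to about 2 mm. A picture is of the moment at which its call begins: read the wrist's pose just before it. get_calibration takes no time and is no camera call; for the wrist camera it gives the pose at the moment of the call.
A pose or a line that the arm cannot do raises robot.IKError and nothing moves.
- robot.job_done(): hands the job in, once; it reports no verdict.
The state is a dict: "time": time; "q": joint angles; "qvel": joint speeds; "joint_torque": joint torques, N m; "tool_pos": TCP position; "tcp_rot": TCP orientation; "ft_force": force on the tool from outside, world axes, zero at the start; "torque": the same for the moment, N m; "gripper_width": finger opening in m.
Only numpy, scipy, OpenCV 4.12 (cv2) and the standard library are available. Lean on these libraries where they do the work, as an engineer would, in place of code of your own. Each camera call takes 0.05 s, during which the arm holds its last target.

## Working session

There is one attempt and no reset: what is moved stays moved. The work goes in short steps, each a Python script; the robot and the scene stay as the last script left them, time stands still between calls to the robot, and variables do not carry over. Pictures are saved under pics/ and viewed, and the job is handed in when it is done.

```bash
mkdir -p pics; ls; python3 - <<'E'
from plant import robot
import cv2
print(robot.observe(), robot.tip_reach)
for n in ("scene","top","wrist"):
    cv2.imwrite(f"pics/{n}0.png",robot.grab_frame(n)); print(n,robot.get_calibration(n))
E
```

```text
pics
{'time': 0.0, 'q': array([-7.87656483e+01,  5.99932004e+00,  5.52718101e+00,  8.96043259e+01,
        2.27227529e-03,  7.75257255e+01]), 'qvel': array([ 0.02508346,  0.00307225, -0.0752679 , -0.06751308,  0.02627885,
       -0.03168933]), 'joint_torque': array([-2.50383655e-04, -5.56935096e+01,  5.03649795e+01,  1.71084126e-02,
       -3.09143716e-04,  1.66109652e-05]), 'tool_pos': array([ 0.24121272, -0.54912349,  0.30311626]), 'tcp_rot': array([-1.79925831e+02, -1.87351556e-02,  2.37086126e+01]), 'ft_force': array([-0.26910974,  0.10514475, -0.23684376]), 'torque': array([ 0.03823744, -0.03628303, -0.00185327]), 'gripper_width': 0.08524250593803459} 0.0726
scene {'vertical_fov': 46.09716974306812, 'cx': 263.3405153482669, 'cy': 191.7346916772942, 'rvec': array([ 0.81354164, -2.59589919,  1.06504431]), 'tvec': array([0.50655968, 0.33137218, 1.07564045])}
top {'vertical_fov': 55.61351176039579, 'cx': 253.3387119830766, 'cy': 192.12252974225103, 'rvec': array([ 2.22773231, -1.96241482,  0.2164439 ]), 'tvec': array([-0.05227281,  0.63409929,  0.98558463])}
wrist {'vertical_fov': 65.26924203540688, 'cx': 257.72262237837367, 'cy': 190.72350373199973, 'rvec': array([-2.42450244,  1.58082079,  0.22977106]), 'tvec': array([-0.59897238, -0.03776374,  0.38000129])}
```

View pics/scene0.png

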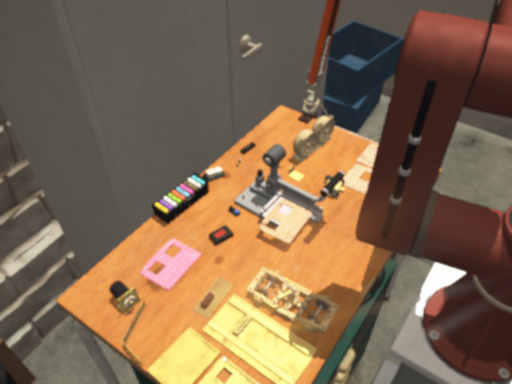

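View pics/top0.png

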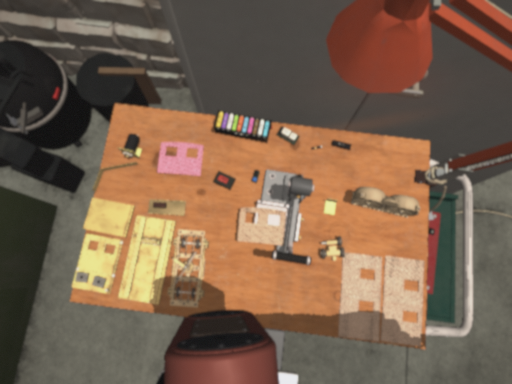

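View pics/wrist0.png

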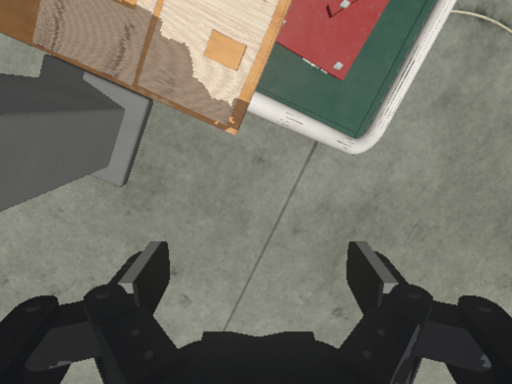

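```bash
cat > h.py <<'E'
import numpy as np, cv2
def K(c):
    f=192/np.tan(np.radians(c["vertical_fov"]/2)); return np.array([[f,0,c["cx"]],[0,f,c["cy"]],[0,0,1]])
def cast(c,uv,z):
    R=cv2.Rodrigues(np.array(c["rvec"]))[0]; t=np.array(c["tvec"])
    o=-R.T@t; d=R.T@np.linalg.inv(K(c))@np.array([uv[0],uv[1],1.])
    return o+d*(z-o[2])/d[2]
def proj(c,p):
    return cv2.projectPoints(np.array(p,float).reshape(-1,3),np.array(c["rvec"]),np.array(c["tvec"]),K(c),None)[0].reshape(-1,2)
E
python3 - <<'E'
from plant import robot
from h import *
c=robot.get_calibration("top")
for n,uv,z in [("barL",(275,254),.16),("barR",(309,261),.16),("bedBL",(268,170),.03),("cw",(301,186),.15),("bogie",(332,247),.02),("panelFL",(238,239),.03),("panelBL",(239,207),.03),("table FL",(75,300),0),("rec",(225,180),0.017)]: print(n,cast(c,uv,z).round(3))
im=cv2.imread("pics/top0.png")[150:280,215:355]; cv2.imwrite("pics/top0z.png",cv2.resize(im,None,fx=4.5,fy=4.5,interpolation=cv2.INTER_CUBIC))
im=cv2.imread("pics/scene0.png")[130:260,200:360]; cv2.imwrite("pics/scene0z.png",cv2.resize(im,None,fx=4.5,fy=4.5,interpolation=cv2.INTER_CUBIC))
E
```

```text
barL [ 0.462 -0.05   0.16 ]
barR [ 0.456 -0.137  0.16 ]
bedBL [ 0.719 -0.006  0.03 ]
cw [ 0.651 -0.099  0.15 ]
bogie [ 0.512 -0.221  0.02 ]
panelFL [0.499 0.056 0.03 ]
panelBL [0.594 0.066 0.03 ]
table FL [0.267 0.503 0.   ]
rec [0.674 0.121 0.017]
```

View pics/top0z.png

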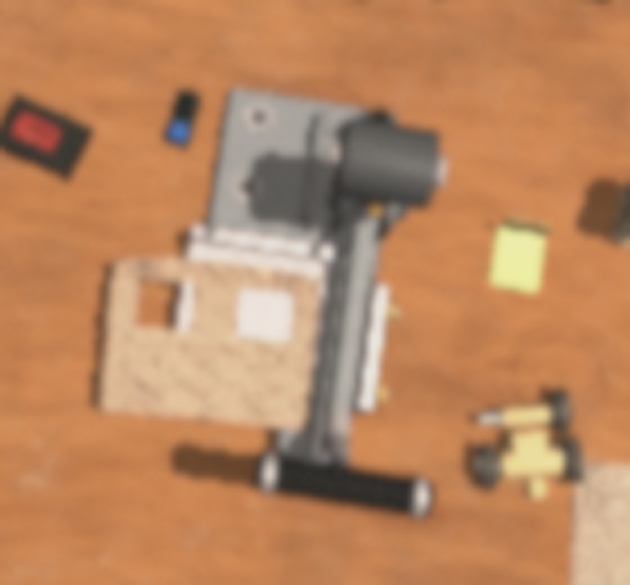

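View pics/scene0z.png

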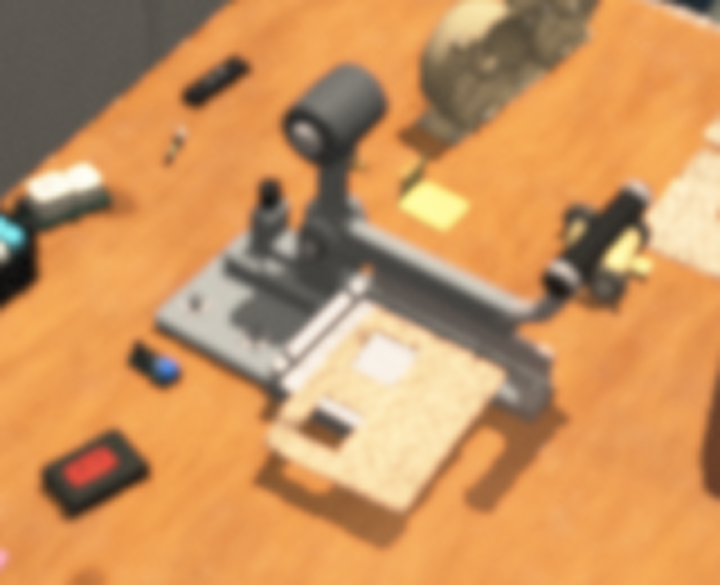

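```bash
python3 - <<'E'
from plant import robot
from h import *
from scipy.spatial.transform import Rotation as Ro
c=robot.get_calibration("wrist");s=robot.observe()
R=cv2.Rodrigues(c["rvec"])[0];o=-R.T@c["tvec"]
Rt=Ro.from_euler("xyz",s["tcp_rot"],degrees=True).as_matrix()
print("cam in tool",Rt.T@(o-s["tool_pos"])); print("axes",(Rt.T@R.T).round(2))
for p in [(.43,-.05,.42),(.46,-.05,.36),(.40,-.05,.36)]:
  for yaw in (0,90,180,-90,-5,-95): print(p,yaw,robot.ik(p,(180,0,yaw)))
E
```

```text
cam in tool [ 0.0715735  -0.00029181 -0.07079384]
axes [[ 0.   -0.96 -0.28]
 [ 1.    0.   -0.  ]
 [ 0.   -0.28  0.96]]
(0.43, -0.05, 0.42) 0 [-24.05277629 -19.22062825  -5.49844142 103.72218682   0.
 155.94722371]
(0.43, -0.05, 0.42) 90 [-24.05277629 -19.22062825  -5.49844142 103.72218682   0.
  65.94722371]
(0.43, -0.05, 0.42) 180 [-24.05277629 -19.22062825  -5.49844142 103.72218682   0.
 -24.05277629]
(0.43, -0.05, 0.42) -90 [ -24.05277629  -19.22062825   -5.49844142  103.72218682    0.
 -114.05277629]
(0.43, -0.05, 0.42) -5 [-24.05277629 -19.22062825  -5.49844142 103.72218682   0.
 160.94722371]
(0.43, -0.05, 0.42) -95 [ -24.05277629  -19.22062825   -5.49844142  103.72218682    0.
 -109.05277629]
(0.46, -0.05, 0.36) 0 [-22.46898815 -16.73730973  -9.94586653  96.7914432    0.
 157.53101185]
(0.46, -0.05, 0.36) 90 [-22.46898815 -16.73730973  -9.94586653  96.7914432    0.
  67.53101185]
(0.46, -0.05, 0.36) 180 [-22.46898815 -16.73730973  -9.94586653  96.7914432    0.
 -22.46898815]
(0.46, -0.05, 0.36) -90 [ -22.46898815  -16.73730973   -9.94586653   96.7914432     0.
 -112.46898815]
(0.46, -0.05, 0.36) -5 [-22.46898815 -16.73730973  -9.94586653  96.7914432    0.
 162.53101185]
(0.46, -0.05, 0.36) -95 [ -22.46898815  -16.73730973   -9.94586653   96.7914432     0.
 -107.46898815]
(0.4, -0.05, 0.36) 0 [-25.87856008 -27.24649338 -17.99601685  99.25047653   0.
 154.12143992]
(0.4, -0.05, 0.36) 90 [-25.87856008 -27.24649338 -17.99601685  99.25047653   0.
  64.12143992]
(0.4, -0.05, 0.36) 180 [-25.87856008 -27.24649338 -17.99601685  99.25047653   0.
 -25.87856008]
(0.4, -0.05, 0.36) -90 [ -25.87856008  -27.24649338  -17.99601685   99.25047653    0.
 -115.87856008]
(0.4, -0.05, 0.36) -5 [-25.87856008 -27.24649338 -17.99601685  99.25047653   0.
 159.12143992]
(0.4, -0.05, 0.36) -95 [ -25.87856008  -27.24649338  -17.99601685   99.25047653    0.
 -110.87856008]
```

```bash
python3 - <<'E'
from plant import robot
from h import *
robot.move_pose((.47,-.02,.40),(180,0,175))
print(robot.observe()["time"],robot.observe()["ft_force"])
import pickle
c=robot.get_calibration("wrist"); im=robot.grab_frame("wrist"); pickle.dump(c,open("c1.pkl","wb"))
cv2.imwrite("pics/w1.png",im); cv2.imwrite("pics/w1z.png",cv2.resize(im,(800,600),interpolation=cv2.INTER_CUBIC))
E
```

```text
2.25 [ 0.0478615  -0.31904282  0.42739168]
```

View pics/w1z.png

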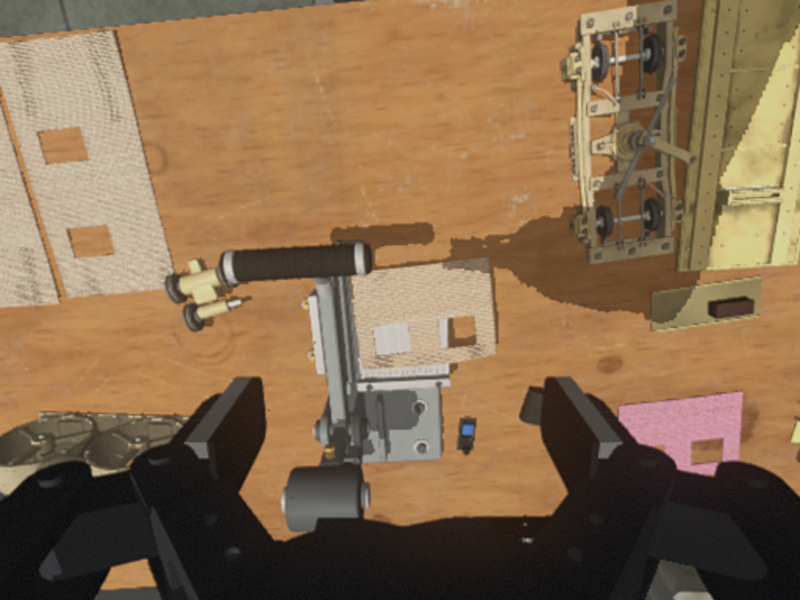

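```bash
python3 - <<'E'
import cv2
im=cv2.imread("pics/w1.png")
a=im[145:245,135:325]; cv2.imwrite("pics/w1a.png",cv2.resize(a,None,fx=4.2,fy=4.2,interpolation=cv2.INTER_CUBIC))
a=im[215:305,195:325]; cv2.imwrite("pics/w1b.png",cv2.resize(a,None,fx=6,fy=6,interpolation=cv2.INTER_CUBIC))
E
```

```text
(no output)
```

View pics/w1a.png

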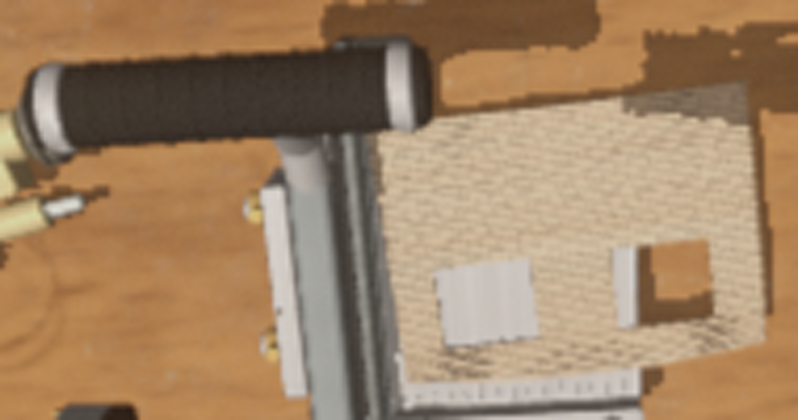

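View pics/w1b.png

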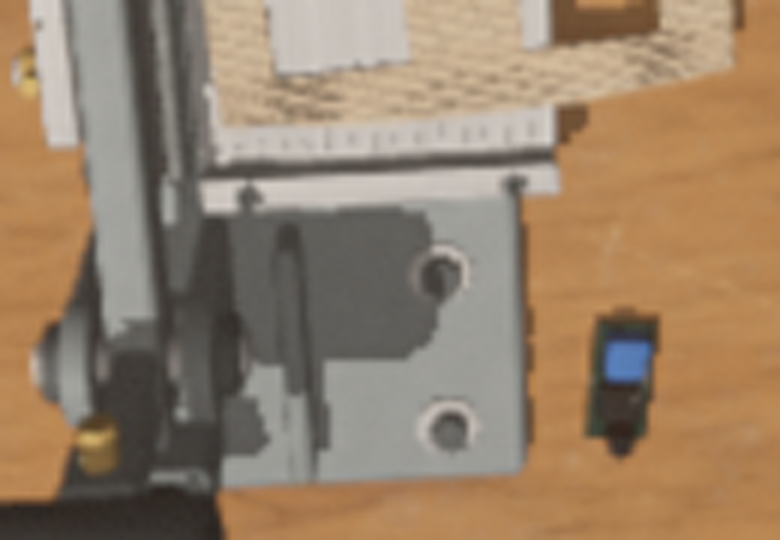

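```bash
python3 - <<'E'
from h import *; import pickle
c=pickle.load(open("c1.pkl","rb"))
A=lambda u,v:(135+(u+.5)/4.2-.5,145+(v+.5)/4.2-.5); B=lambda u,v:(195+(u+.5)/6-.5,215+(v+.5)/6-.5)
P={}
for n,uv,z in [("barR",A(42,112),.16),("barL",A(410,85),.16),("fenceL_bot",B(555,151),.03),("fenceR_bot",B(215,163),.03),("fenceL_top",B(557,166),.042),("fenceR_top",B(203,183),.042),
 ("stop_f",A(283,182),.042),("stop_b",A(304,393),.042),("base_bl",B(522,470),.015),
 ("pFL",A(747,82),.032),("pBL",A(766,341),.032),("pBR",A(403,384),.032),("pFRvis",A(440,118),.032)]:
    P[n]=cast(c,uv,z); print(n,P[n].round(4))
def ang(a,b): d=P[b]-P[a]; return np.degrees(np.arctan2(d[1],d[0]))
print("yaw bar",ang("barR","barL")-90,"fence",ang("fenceR_bot","fenceL_bot")-90,ang("fenceR_top","fenceL_top")-90,"stop",ang("stop_f","stop_b"),"panel",ang("pBR","pBL")-90,ang("pFL","pBL"))
print(np.linalg.norm(P["pBL"]-P["pFL"]),np.linalg.norm(P["pBL"]-P["pBR"]),np.linalg.norm(P["barL"]-P["barR"]))
yaw=np.radians((ang("barR","barL")-90+ang("fenceR_top","fenceL_top")-90)/2)
R=np.array([[np.cos(yaw),-np.sin(yaw)],[np.sin(yaw),np.cos(yaw)]])
for n,l in [("fenceL_bot",(.06,.104)),("fenceL_top",(.06,.104)),("stop_f",(-.0335,-.02)),("stop_b",(.0485,-.02))]:
    print(n,"origin",P[n][:2]-R@np.array(l))
b=(P["barL"]+P["barR"])/2; print("bar origin",b[:2]-R@np.array([-.09,-.006]))
E
```

```text
barR [ 0.4573 -0.1392  0.16  ]
barL [ 0.4585 -0.046   0.16  ]
fenceL_bot [0.6132 0.0149 0.03  ]
fenceR_bot [ 0.6087 -0.0763  0.03  ]
fenceL_top [0.6116 0.0144 0.042 ]
fenceR_top [ 0.6084 -0.0784  0.042 ]
stop_f [ 0.5121 -0.1068  0.042 ]
stop_b [ 0.5936 -0.1104  0.042 ]
base_bl [7.219e-01 1.000e-04 1.500e-02]
pFL [0.4927 0.0597 0.032 ]
pBL [0.5923 0.0632 0.032 ]
pBR [ 0.5978 -0.0747  0.032 ]
pFRvis [ 0.4961 -0.0498  0.032 ]
yaw bar -0.7717787886415834 fence -2.8264662046891544 -2.020471373122291 stop -2.5336571768477416 panel 2.296982833215779 2.0276956198039846
0.0996495523242373 0.13802300582983712 0.09321025110042887
fenceL_bot origin [ 0.55063921 -0.08762909]
fenceL_top origin [ 0.54912205 -0.08815227]
stop_f origin [ 0.54607046 -0.08757832]
stop_b origin [ 0.54565087 -0.08918925]
bar origin [ 0.54800408 -0.08877461]
```

```bash
cat >> h.py <<'E'
YAW=-2.3; OX=np.array([0.548,-0.0882])
_y=np.radians(YAW); R2=np.array([[np.cos(_y),-np.sin(_y)],[np.sin(_y),np.cos(_y)]])
def W(x,y,ztip):  # trimmer xy + fingertip z -> TCP world
    p=OX+R2@np.array([x,y]); return (p[0],p[1],ztip+0.0726)
def bar(th):
    a=np.arctan2(.1,-.19)-th; r=np.hypot(.1,.19); return .1+r*np.cos(a), .06+r*np.sin(a)
E
python3 - <<'E'
from plant import robot
from h import *
rot=(180,0,180+YAW)
def tgt(th,back=0.0,dz=-0.025):
    x,z=bar(th); return W(x-.022-back,-.036,z+dz)
for t in (0,.3,.6,.7): print(tgt(t), robot.ik(tgt(t),rot) is not None)
robot.set_gripper(0)
p=tgt(0,.03); print(robot.observe()["time"])
robot.move_pose((p[0],p[1],.30),rot)
robot.line_to(p)
hit=robot.line_to(tgt(0,-.004),vel=.04,guard=2.5)
s=robot.observe(); print(hit,s["time"],s["tool_pos"],tgt(0),s["ft_force"])
E
```

```text
(np.float64(0.43464548321600993), np.float64(-0.11967623746047337), np.float64(0.20759999999999998)) True
(np.float64(0.47265292727896446), np.float64(-0.12120277410568009), np.float64(0.2592824881782151)) True
(np.float64(0.5242237408575862), np.float64(-0.12327407194461112), np.float64(0.29741563143602456)) True
(np.float64(0.5436593434503744), np.float64(-0.12405468638241501), np.float64(0.3064855793036101)) True
3.0667
True 5.225 [ 0.43501048 -0.119587    0.20708592] (np.float64(0.43464548321600993), np.float64(-0.11967623746047337), np.float64(0.20759999999999998)) [ 0.13002873  0.00836987 -0.22964806]
```

```bash
python3 - <<'E'
from plant import robot
from h import *
def tgt(th,back=0.0,dz=-0.025):
    x,z=bar(th); return W(x-.022-back,-.036,z+dz)
for t in (.15,.3,.45,.6,.72):
    robot.line_to(tgt(t,-.003),vel=.1); s=robot.observe(); print(t,s["time"],s["tool_pos"].round(4),s["ft_force"].round(2))
robot.line_to(W(-.06,-.036,.27),vel=.2)
robot.pause(.5)
cv2.imwrite("pics/t2.png",cv2.resize(robot.grab_frame("top")[130:290,200:370],None,fx=3.5,fy=3.5))
cv2.imwrite("pics/s2.png",cv2.resize(robot.grab_frame("scene")[110:260,200:380],None,fx=3.5,fy=3.5)); print(robot.observe()["time"])
E
```

```text
0.15 5.7167 [ 0.4526 -0.12    0.2355] [-22.12   1.52  13.96]
0.3 6.1917 [ 0.4758 -0.1214  0.2592] [-2.64 -0.11  0.33]
0.45 6.6667 [ 0.4998 -0.1221  0.2796] [ 0.    0.79 -0.1 ]
0.6 7.1417 [ 0.5268 -0.1232  0.2968] [-0.65 -0.2   0.27]
0.72 7.55 [ 0.5502 -0.1243  0.3076] [-0.5  -0.55 -0.44]
8.6667
```

View pics/s2.png

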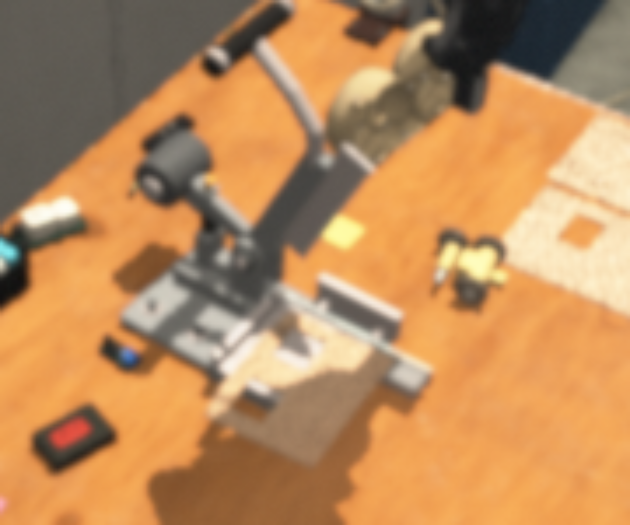

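View pics/t2.png

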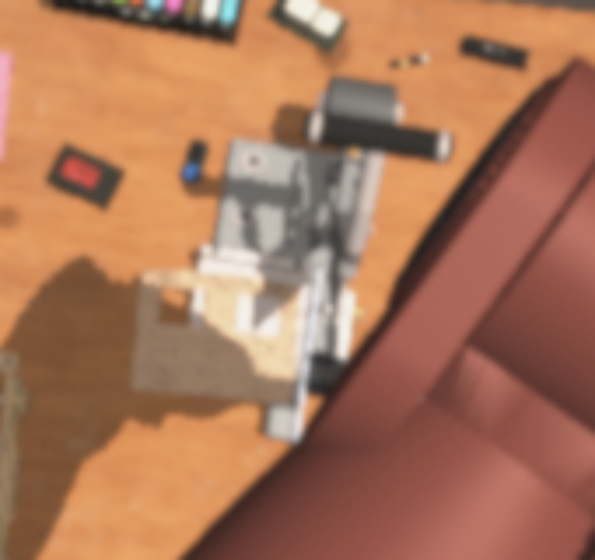

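```bash
python3 - <<'E'
from plant import robot
from h import *
rot=(180,0,90+YAW)
robot.line_to(W(-.08,-.036,.28),vel=.3)
a=W(-.004,.185,.20); print(robot.ik(a,rot), robot.ik(W(-.004,.13,.014),rot))
robot.move_pose(a,rot)
robot.set_gripper(.05)
robot.line_to(W(-.004,.185,.014),vel=.2)
print(robot.observe()["time"],robot.observe()["gripper_width"])
c=robot.get_calibration("wrist")
cv2.imwrite("pics/w3.png",robot.grab_frame("wrist")); cv2.imwrite("pics/s3.png",cv2.resize(robot.grab_frame("scene")[110:260,200:380],None,fx=3.5,fy=3.5))
E
```

```text
[-3.42690179 -1.2999309  -5.12375457 86.17617633  0.         88.87309821] [ -9.25057685   2.07429704 -21.36022657  66.56547638   0.
  83.04942315]
12.3 0.04972693396569467
```

View pics/w3.png

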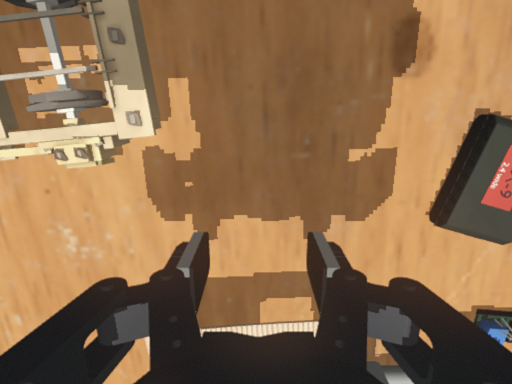

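View pics/s3.png

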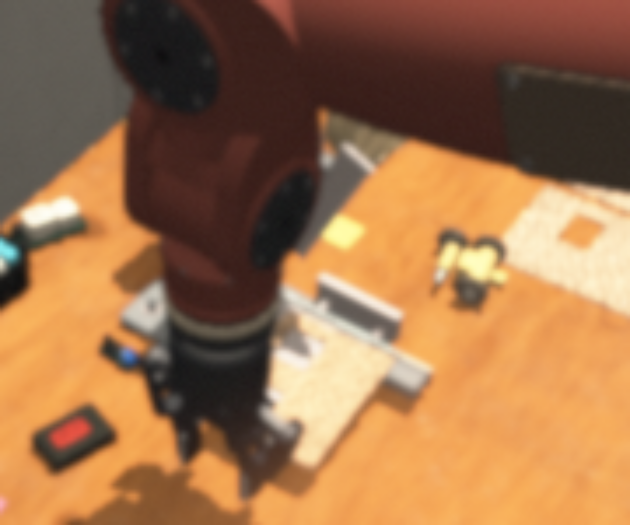

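```bash
python3 - <<'E'
from plant import robot
from h import *
h=robot.line_to(W(-.004,.137,.014),vel=.05,guard=4); s=robot.observe(); print(h,s["time"],s["tool_pos"],s["ft_force"])
if not h:
  h=robot.line_to(W(-.004,.122,.014),vel=.02,guard=2.5); s=robot.observe(); print(h,s["time"],s["ft_force"])
print("trimmer xy",R2.T@(s["tool_pos"][:2]-OX))
cv2.imwrite("pics/s4.png",cv2.resize(robot.grab_frame("scene")[110:260,200:380],None,fx=3.5,fy=3.5))
E
```

```text
False 13.5083 [0.54949273 0.04903736 0.08659732] [ 0.47642472 -0.7209502  -0.79195502]
True 14.05 [0.12134207 1.51760975 0.65807558]
trimmer xy [-0.00443652  0.1272329 ]
```

View pics/s4.png

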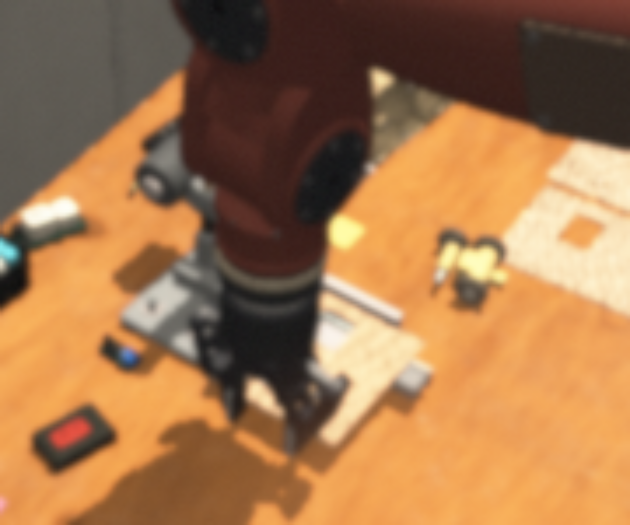

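```bash
python3 - <<'E'
from plant import robot
from h import *
rot=(180,0,180+YAW)
robot.line_to(W(-.004,.16,.014),vel=.15)
robot.line_to(W(-.03,.16,.12),vel=.25)
print(robot.ik(W(-.105,.073,.12),rot),robot.ik(W(-.105,.073,.014),rot))
robot.move_pose(W(-.105,.073,.12),rot)
robot.set_gripper(.045)
robot.line_to(W(-.105,.073,.014),vel=.15)
h=robot.line_to(W(-.064,.073,.014),vel=.04,guard=4); s=robot.observe(); print(h,s["time"],s["tool_pos"],s["ft_force"])
if not h:
  h=robot.line_to(W(-.050,.073,.014),vel=.02,guard=2.5); s=robot.observe(); print(h,s["time"],s["ft_force"])
print("trimmer xy",R2.T@(s["tool_pos"][:2]-OX))
robot.line_to(W(-.09,.073,.014),vel=.1)
robot.line_to(W(-.09,.073,.12),vel=.25)
import pickle
c=robot.get_calibration("wrist"); im=robot.grab_frame("wrist"); pickle.dump(c,open("c5.pkl","wb"))
cv2.imwrite("pics/w5.png",im); cv2.imwrite("pics/s5.png",cv2.resize(robot.grab_frame("scene")[110:260,200:380],None,fx=3.5,fy=3.5)); print(robot.observe()["time"])
E
```

```text
[-18.30554007 -21.46505218 -31.17719244  80.28785973   0.
 -16.00554007] [-18.30554007 -17.46638464 -39.2308667   68.23551794   0.
 -16.00554007]
False 18.875 [ 0.48682945 -0.01263687  0.08657323] [-0.34895452 -0.21369309  0.55725239]
True 19.3583 [-0.04082093  0.44868236 -1.00481222]
trimmer xy [-0.05622508  0.07314837]
20.5167
```

View pics/w5.png

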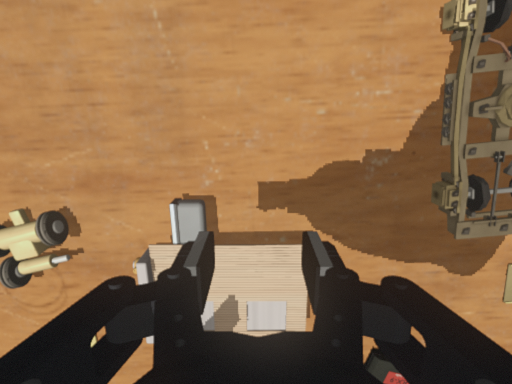

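View pics/s5.png

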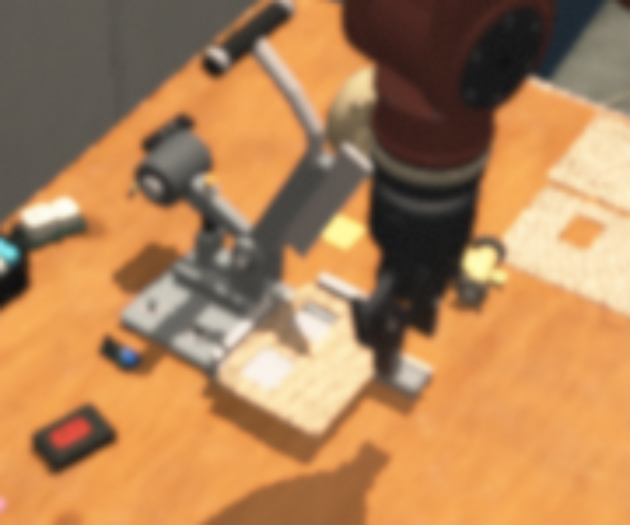

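```bash
python3 - <<'E'
from plant import robot
from h import *
import pickle
robot.line_to((.46,0.02,.38),vel=.3); robot.set_gripper(.085)
c=robot.get_calibration("wrist"); im=robot.grab_frame("wrist"); pickle.dump(c,open("c6.pkl","wb"))
cv2.imwrite("pics/w6.png",im); print(robot.observe()["time"])
q=proj(c,[list(OX+R2@np.array(p))+[.032] for p in [(-.045,.117),(.06,.117),(.06,-.02),(-.045,-.02)]]); print(q)
x0,y0=int(q[:,0].min())-25,int(q[:,1].min())-25
a=im[y0:y0+130,x0:x0+160]; cv2.imwrite("pics/w6z.png",cv2.resize(a,None,fx=4.5,fy=4.5,interpolation=cv2.INTER_CUBIC)); print(x0,y0)
E
```

```text
21.825
[[265.74731609 188.8473734 ]
 [265.17525403 253.99815962]
 [176.75541129 253.97449156]
 [171.35481553 188.79255743]]
146 163
```

View pics/w6z.png

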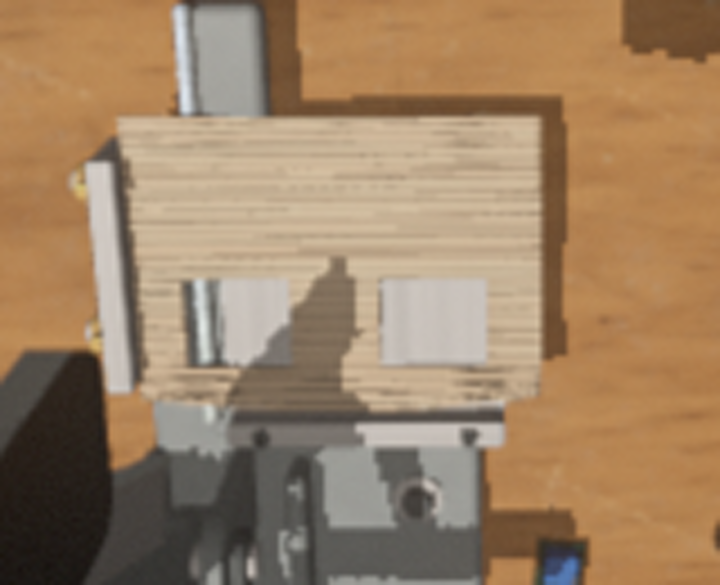

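```bash
python3 - <<'E'
from plant import robot
robot.job_done(); print(robot.observe()["time"])
E
```

```text
the job is handed in; nothing more can be done
the job is handed in; nothing more can be done
```

I've handed the job in, last timed at 21.8 s of the 61 s allowed. The blade arm stands raised on its own, and the panel sits square against the end stop and the back fence. No verdict was reported.

- **Blade arm:** I pushed the handle bar up from the front with closed fingers, past its balance point, then backed off. The pictures taken after that show it still raised.
- **Panel:** I used two spread fingertips below bed level. I pushed the left edge until it met the end stop, then the front edge until it met the back fence. Both pushes stopped on contact within 1 mm of where the seated position predicted.
- **Last checks:** The final wrist picture shows the panel flat. Its visible corners fall within about 1 px of the predicted seated outline, roughly 1.5 mm at the end stop and less elsewhere. No tilt was visible. The bystanders in view looked unmoved.
- **Off from plan:** The first part of the handle push read about 26 N at the wrist, more than expected but well under the 120 N limit. No check failed.

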